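# Start the filter cap in its thread

### The arm

A 6-joint arm with a two-finger parallel gripper is mounted at the origin on the work surface. World frame = base frame: x ahead of the robot, y to its left, z up, the work surface at z = 0. Lengths are in mm, angles in rad, forces in N, time in s.
With the tool pointing down it reaches from about 350 to 875 mm from the base axis. Payload 4.2 kg.
Tool frame: the origin (TCP) lies midway between the tips of the shut fingers; the grasp point (between the pads) lies 19 mm behind it; y points along the fingers, x is the direction in which the jaws open and shut, and the axes are right-handed (so a half turn about y gives the same grasp; the last joint's range is limited). The gripper opens to 85 mm and grips with 20 to 120 N. Pads are 22 mm wide; open, the fingers measure 114 mm over their backs; the gripper's body (76 mm by 85 mm) begins 54 mm behind the grasp point. The pads swing forward as they close: fully open they stand 13 mm farther back than shut.
Start: joints at [0.259, 0.385, 0.008, 0, -1.194, -0.259], TCP at [624.979, 0.025, 231.312] pointing down, gripper open.
Joint ranges: [-3.14, 3.14], [-1.21, 2.06], [-1.07, 1.41], [-3.16, 2.05], [-2.99, -0.16], [-3.1, 3.1]. Speed limits (rad/s): [2.79, 2.79, 3.14, 3.14, 3.14, 3.14].

### API

Orientations are given as a unit quaternion [x, y, z, w].
In Python, from bench import read_state, get_image, job_done gives the robot as it stands.
- The arm moves only by the tool play_rows, never from a script. Its argument "series" is a list of rows, each a list of 7 numbers: the shift along the tool's x, y, z in m, then the turn, a rotation vector about the tool's x, y, z in rad, then the finger opening in m, from 0 to 0.0854. In form: [[x, y, z, wx, wy, wz, claw], ...]. A call has 1 to 10 rows; each row shifts and turns the pose as measured when the row begins, along the tool's axes as they then stand; what a row does not reach is not made up. A row lasts 1/10 s, in which the tool goes at most 50 mm and 8.59 degrees, less where a joint would pass 70% of its speed; a pose out of reach is approached as far as the arm can. A call with a gripper value outside its range is refused whole. The fingers move at their own pace and stop on an object; the grip force is fixed at half the most. Time passes only in rows, so rows that do not move let the fingers close. It gives the time, the measured TCP pose, the force and the opening at its end, in the units of the state.
- read_state(): the state, without advancing time (a new reading comes with each control period).
- get_image(name): name is "scene" or "side" or "wrist"; returns a dict with "color" (420x560x3 uint8, red, green, blue), "intrinsics" (3x3 intrinsics, pixels), "origin" and "orientation" of the camera in the world. Camera axes: x right, y down, z forward; pixel columns grow to the right and rows downward; lengths in mm; the calibration is good to about 2 mm. A picture is of the moment at which its call begins. There is no depth.
- job_done(): hands the job in, once; it reports no verdict.
The state is a dict: "clock": time; "joints": joint angles; "joint_vel": joint speeds; "joint_efforts": joint torques, N m; "position": TCP position; "ee_rot": TCP orientation; "contact_force": force on the tool from outside, world axes, zero at the start; "wrist_torque": the same for the moment, N m; "gripper_width": finger opening in mm.
Only numpy, scipy, OpenCV 4.12 (cv2) and the standard library are available. Lean on these libraries where they do the work, as an engineer would, in place of code of your own. Each camera call takes 0.05 s, during which the arm holds its last target. There are 200 camera calls.

### The job

The blue screw cap only rests on its filter column, its thread not yet caught. Turn it backward (anticlockwise seen from above) until it drops into the thread, where its white mark meets the red mark on the neck; then turn it clockwise one full turn, so that white comes round to red again, and finish with the gripper still gripping the cap there: do not let go at the end. Do not turn it clockwise before it has dropped, and leave the yellow and green columns, the flask and the cup as they are.

Things in the scene. Friction and masses are not known exactly. Their poses are not given: they have to be found in the camera images.
- column: the fixed filter column that carries the blue cap: grey foot 104 mm across, clear tube 82 mm across, white threaded neck 72 mm across whose top is 110 mm above the table. Origin on the axis at table height, z up; its x axis points from the column's axis to the red mark, a 12 mm wide tab on the neck standing 12 mm out from its side
- cap: blue screw cap: round ribbed knob 52 mm across, 32 mm high, on a threaded stem, 150 g; guided upright, cannot be lifted off. Origin on the axis, 26 mm below the knob; z up; x points to its white mark. Grip the knob's round side from above, at any yaw; it stays as left. The gap from knob to neck is 22 mm at first, about 7 mm at the end: then keep fingertips within 4 mm below the knob
- cap_centre (a point): centre of the blue knob, on the axis, half-way up its 32 mm height; about 148 mm above the table at the start, 141 mm after the drop, 133 mm one turn later
- turn (a joint): cap rotation, rad, positive clockwise seen from above, counting on over full turns; 0 where white mark meets red mark. Starts at 0.6 to 1.3, so first turn backward (anticlockwise) to about 0. The cap can drop between -0.4 and 0.4; a wall stops it just beyond -0.4. One turn after the drop is 6.28; the thread runs freely on to about 9. Friction about 0.03 N m
- sink (a joint): how far the cap has sunk, m, positive down: 0 at first, resting on the rim of the thread; 0.007 after the drop, which comes by its own weight (1.5 N) when released, or with a light downward push: gripping fingers hold it up. Then it sinks 8 mm per clockwise turn, with 1.5 to 2 mm of vertical play, to about 0.015 at turn 6.28
- yellow_column: bystander: a loose column of the same kind and size, 700 g, with its yellow cap screwed home, 144 mm high; origin under its centre, z up
- green_column: bystander: the same with a green cap
- flask: bystander: loose black flask, 68 mm across, 190 mm high; origin under its centre, z up
- cup: bystander: loose orange cup, 72 mm across at the rim, 85 mm high; origin under its centre, z up

How it is judged (in metres and radians):
On the way, in this order (a step that is already met when the one before it is completed fails the run):
1. the cap, turned backward to the marks, has dropped into the thread (value of joint sink above 0.005 m and value of joint turn between -0.6 and 0.5 rad), for 0.1 s.
2. the cap has been screwed clockwise one turn in the thread (value of joint turn above 5.68 rad and value of joint sink above 0.0115 m), for 0.1 s.
At the end, for the whole second after the job is handed in: The blue cap is in the thread, one turn (within 0.6 rad of the marks meeting again) past the drop and sunk 11.5 to 18 mm, at rest, and the fingers still grip it with more than 4 N; the other columns, flask and cup are within 20 mm of where they were (all of step 2 and value of joint turn below 6.88 rad and value of joint sink below 0.018 m and contact force between the fingers and cap above 4 N and distance between the grasp point and cap_centre below 0.035 m and velocity of joint turn between -0.1 and 0.1 rad/s and distance of each of yellow_column, green_column, flask, cup from where it was at the start of the episode below 0.02 m); the arm keeps its last pose, push and grip.
It fails at once if the cap is turned clockwise before it has dropped into the thread (value of joint sink below 0.003 m and value of joint turn above 1.8 rad).
It fails at once if a bystander is knocked over or pushed away (angle between any of yellow_column, green_column, flask, cup's own z axis and vertical above 0.4 rad or distance of any of yellow_column, green_column, flask, cup from where it was at the start of the episode above 0.04 m).
It also fails if it takes over 67 s, if anything falls off the work surface, if the arm or the gripper's body presses on something with over 40 N, if the wrist force passes 120 N, or if a joint passes its speed limit or range.

## Working session

There is one attempt and no reset: what is moved stays moved. The work goes in short steps, Python scripts to look and compute and a tool call to move; the robot and the scene stay as the last step left them, time stands still between calls to the robot, and variables do not carry over. Pictures are saved under pics/ and viewed, about 8 in all and at most 12, crops included, and the job is handed in when it is done.

Besides the shell and the picture viewer there is one more tool, called by a JSON object that holds its "method" and its "body". play_rows: Moves the arm, as the interface text tells. Its arguments: {"type":"object","properties":{"series":{"type":"array","items":{"type":"array","items":{"type":"number"}}}},"required":["series"]}

```bash
mkdir -p pics; ls; cat > h.py <<'E'
import numpy as np, cv2
from scipy.spatial.transform import Rotation as R
from bench import read_state, get_image, job_done
def rot(o):
    o=np.array(o,float)
    return o if o.shape==(3,3) else R.from_quat(o).as_matrix()
def plane(im,u,v,z):
    K=np.array(im["intrinsics"]);d=rot(im["orientation"])@np.linalg.inv(K)@[u,v,1]
    o=np.array(im["origin"]);return o+d*(z-o[2])/d[2]
def proj(im,p):
    q=np.array(im["intrinsics"])@(rot(im["orientation"]).T@(np.array(p)-im["origin"]));return q[:2]/q[2]
def save(im,n,s=None):
    c=im["color"]
    cv2.imwrite("pics/"+n,c[:,:,::-1])
E
python3 - <<'E'
from h import *
ims=[get_image(n) for n in("scene","side","wrist")]
a=np.hstack([cv2.resize(i["color"],(400,300)) for i in ims[:2]]); b=cv2.resize(ims[2]["color"],(400,300))
out=np.vstack([a,np.hstack([b,b*0])])
cv2.imwrite("pics/1.png",out[:,:,::-1])
for i in ims: print(i["origin"],i["orientation"],np.array(i["intrinsics"]).tolist())
for n,i in zip("scn sid wri".split(),ims):
    h=cv2.cvtColor(i["color"],cv2.COLOR_RGB2HSV)
    for nm,lo,hi in(("blue",(100,120,50),(130,255,255)),("red",(0,150,80),(6,255,255)),("orange",(8,150,80),(20,255,255)),("yel",(22,120,80),(35,255,255)),("grn",(45,100,50),(85,255,255))):
        m=cv2.inRange(h,lo,hi);k,_,st,c=cv2.connectedComponentsWithStats(m)
        print(n,nm,[(st[j].tolist(),c[j].round(1).tolist()) for j in range(1,k) if st[j,4]>25])
print(read_state())
E
```

```text
pics
[1015.12216304 -640.66265331 1002.33930204] [ 0.88739953  0.29232537 -0.10182814 -0.34161233] [[469.3870843465181, 0.0, 278.62747318570774], [0.0, 469.3870843465181, 209.8785180228856], [0.0, 0.0, 1.0]]
[273.59748837 657.367105   685.97729003] [-0.2007131   0.87884008 -0.42232752  0.09483581] [[418.47169822166086, 0.0, 277.4740667418724], [0.0, 418.47169822166086, 208.81457975774325], [0.0, 0.0, 1.0]]
[624.18353437 -73.73928971 373.49291099] [ 6.01121937e-04  9.89256231e-01  1.46189908e-01 -5.09605810e-04] [[346.59858095188537, 0.0, 288.285570980228], [0.0, 346.59858095188537, 209.10835795116907], [0.0, 0.0, 1.0]]
scn blue [([319, 0, 42, 8, 207], [338.4, 2.2]), ([431, 3, 65, 55, 2227], [462.3, 29.2]), ([389, 127, 70, 71, 193], [415.7, 178.4]), ([319, 155, 10, 8, 48], [323.3, 158.2]), ([226, 362, 4, 25, 62], [227.5, 373.8])]
scn red [([206, 375, 40, 41, 973], [225.4, 395.8])]
scn orange [([355, 144, 25, 32, 498], [365.3, 157.8]), ([543, 369, 17, 37, 122], [550.7, 388.1]), ([538, 407, 7, 13, 28], [541.2, 413.4])]
scn yel [([269, 198, 21, 22, 369], [278.9, 208.0]), ([396, 208, 41, 
[... 939 characters left out ...]
lock': 0.15, 'joints': array([ 2.58589470e-01,  3.85336586e-01,  6.93479576e-03, -3.80425933e-04,
       -1.19399041e+00, -2.58606081e-01]), 'joint_vel': array([-0.00137104, -0.00094958,  0.00277664,  0.00159484,  0.00024127,
       -0.00299041]), 'joint_efforts': array([-6.03353892e-04, -3.92678475e+01,  1.88581592e+01,  4.18858320e+00,
       -3.39302780e-03,  5.70479813e-06]), 'position': array([6.24553878e+02, 1.49695862e-02, 2.30492885e+02]), 'ee_rot': array([ 5.21973762e-04, -7.07083124e-01,  7.07129961e-01,  6.32899284e-04]), 'contact_force': array([-0.30414703, -0.14037648, -0.03587553]), 'wrist_torque': array([0.0130443 , 0.03190941, 0.0398624 ]), 'gripper_width': 85.42659043772471}
```

View pics/1.png

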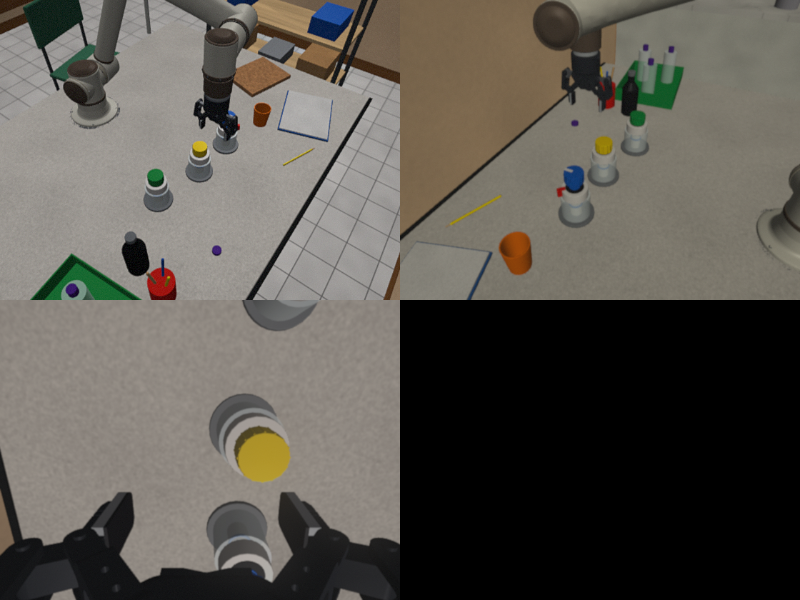

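```bash
python3 - <<'E'
from h import *
a,b=get_image("side"),get_image("scene")
ca=cv2.resize(a["color"][215:325,190:290],None,fx=4,fy=4,interpolation=cv2.INTER_CUBIC)
cb=cv2.resize(b["color"][140:250,270:370],None,fx=4,fy=4,interpolation=cv2.INTER_CUBIC)
cv2.imwrite("pics/2.png",np.hstack([ca,cb])[:,:,::-1])
print("side knob",plane(a,242.5,249,148),"yel",plane(a,284.8,203,130),"grn",plane(a,332,165,130))
print("scene yel",plane(b,278.9,208,132),"grn",plane(b,216.9,246.5,132))
print("red tab side",plane(a,224,267,100))
E
```

```text
side knob [569.57674146 185.77557963 148.        ] yel [566.99968955   6.15126659 130.        ] grn [ 526.72797135 -181.45870776  130.        ]
scene yel [568.02757286   2.83282338 132.        ] grn [ 523.89518844 -180.75113646  132.        ]
red tab side [603.63548553 201.86605456 100.        ]
```

View pics/2.png

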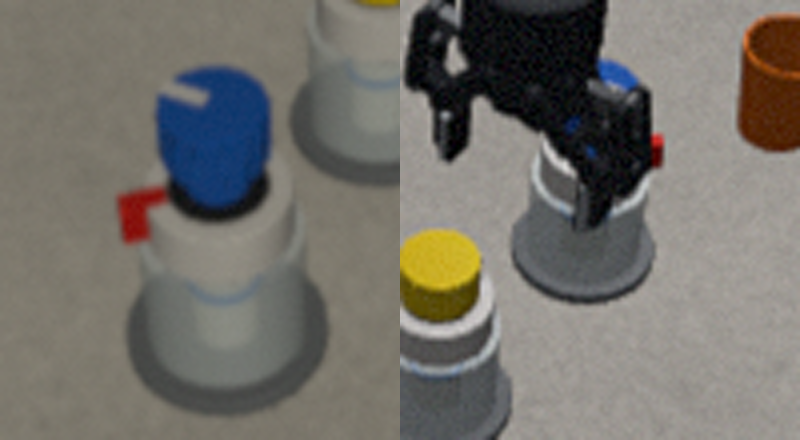

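{"method": "play_rows", "body": {"series": [[0.0136,0,-0.0465,0,0,0,0.0854],[0.0136,0,-0.0465,0,0,0,0.0854],[0.0136,0,-0.0465,0,0,0,0.0854],[0.0136,0,-0.0465,0,0,0,0.0854],[0,0,0,0,0,0,0.0854],[0,0,0,0,0,0,0.0854]]}}

```text
clock: 0.85
position: [569.0, 191.4, 229.2]
ee_rot: [-0.001, -0.707, 0.707, 0.002]
contact_force: [0.5, 0.0, 0.4]
gripper_width: 85.3
```

```bash
cat >> h.py <<'E'
def st():
    s=read_state(); M=R.from_quat(s["ee_rot"]).as_matrix()
    print("t",round(s["clock"],2),"pos",s["position"].round(1),"x",M[:,0].round(3),"y",M[:,1].round(3),"j",s["joints"].round(2),"F",s["contact_force"].round(1),"T",s["wrist_torque"].round(2),"w",round(s["gripper_width"],1))
E
python3 - <<'E'
from h import *
st()
w=get_image("wrist");h=cv2.cvtColor(w["color"],cv2.COLOR_RGB2HSV)
m=cv2.inRange(h,(100,100,40),(130,255,255))
k,_,s,c=cv2.connectedComponentsWithStats(m);print([(s[j].tolist(),c[j].round(1).tolist()) for j in range(1,k) if s[j,4]>100])
m=cv2.inRange(h,(0,150,60),(8,255,255))
k,_,s,c=cv2.connectedComponentsWithStats(m);print([(s[j].tolist(),c[j].round(1).tolist()) for j in range(1,k) if s[j,4]>50])
save(w,"3.png")
print(proj(w,[570,186,164]))
E
```

```text
t 0.85 pos [569.  191.4 229.2] x [-1.     0.004  0.002] y [-0.002 -0.001 -1.   ] j [ 0.59  0.35 -0.06 -0.   -1.17 -0.6 ] F [0.5 0.  0.4] T [-0.03 -0.02  0.02] w 85.3
[([243, 160, 82, 86, 4844], [286.0, 202.8]), ([176, 332, 32, 60, 311], [191.9, 358.8])]
[([236, 217, 12, 14, 86], [241.5, 223.4])]
[285.87064871 217.33828607]
```

View pics/3.png

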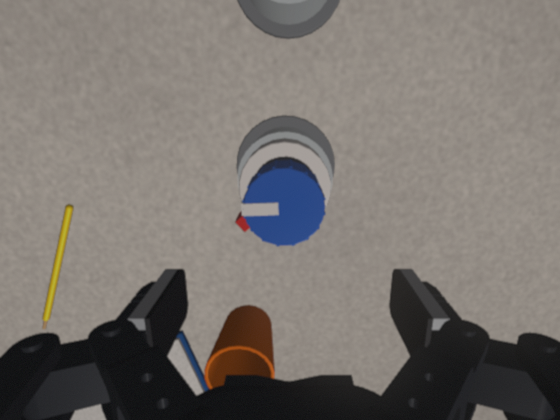

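```bash
python3 - <<'E'
from h import *
w=get_image("wrist")
c=plane(w,284,205.5,164);print("c",c)
for u,v in((243,210),(278,210)): print("white",plane(w,u,v,164))
h=cv2.cvtColor(w["color"],cv2.COLOR_RGB2HSV)
for z in(98,104,110):
  r=plane(w,241,223,z);print(z,r,np.degrees(np.arctan2(*(r-c)[1::-1])))
s=get_image("side")
m=cv2.inRange(cv2.cvtColor(s["color"],cv2.COLOR_RGB2HSV),(0,130,60),(8,255,255));m[:,:190]=0;m[:225]=0;m[300:]=0;m[:,260:]=0
ys,xs=np.nonzero(m);print(xs.min(),xs.max(),ys.min(),ys.max())
for z in(98,104,110):
  r=plane(s,xs.mean(),ys.mean(),z);print("side",z,r,np.degrees(np.arctan2(*(r-c)[1::-1])))
print("cap side",plane(s,243.5,239,164)," white side",plane(s,231,238,164),plane(s,242,240,164))
E
```

```text
c [571.28726124 177.92735694 164.        ]
white [597.07355766 180.71595469 164.        ]
white [575.08450875 180.84897703 164.        ]
98 [608.26749945 212.12066321  98.        ] 42.757623227057096
104 [607.39941002 210.04988642 104.        ] 41.65377781162801
110 [606.53132059 207.97910963 110.        ] 40.45342107784929
220 231 262 275
side 98 [603.47773129 201.70339856  98.        ] 36.44975989208772
side 104 [600.11147635 206.3532078  104.        ] 44.601324088700544
side 110 [596.74522141 211.00301705 110.        ] 52.41492963309327
cap side [571.9710345  176.19521941 164.        ]  white side [593.92037586 183.82899318 164.        ] [573.12216369 179.72614395 164.        ]
```

```bash
python3 - <<'E'
from h import *
w=get_image("wrist");h=cv2.cvtColor(w["color"],cv2.COLOR_RGB2HSV)
m=cv2.inRange(h,(100,100,40),(130,255,255))
m|=cv2.inRange(h,(0,0,150),(180,60,255))&0
m[300:]=0
pts=cv2.findContours(m,0,1)[0];p=max(pts,key=cv2.contourArea)
hull=cv2.convexHull(p)[:,0].astype(float)
# lower half of the rim = near top edge: fit circle on points with row>205, refined by right side
q=hull[(hull[:,1]>205)]
A=np.c_[2*q,np.ones(len(q))];s=np.linalg.lstsq(A,(q**2).sum(1),rcond=None)[0];print("circ",s[:2],np.sqrt(s[2]+s[0]**2+s[1]**2))
print(plane(w,s[0],s[1],164))
# rim points vs axis guess: projected circle radius 26 at z=164
for y in(178,180,182):
  P=np.array([proj(w,[571+26*np.cos(t),y+26*np.sin(t),164]) for t in np.linspace(0,2*np.pi,60)]);print(y,P.min(0),P.max(0))
print("foot",plane(w,286,164,8), "V at mark",h[210,255])
S=get_image("side")
for y in(178,180,182):
  P=np.array([proj(S,[571+26*np.cos(t),y+26*np.sin(t),164]) for t in np.linspace(0,2*np.pi,60)]);print("side",y,P.min(0),P.max(0))
  print(proj(S,[571,y,0]), "foot bbox",[ (lambda P:(P.min(0),P.max(0)))(np.array([proj(S,[571+52*np.cos(t),y+52*np.sin(t),0]) for t in np.linspace(0,6.28,60)]))])
E
```

```text
circ [284.93238391 207.07500245] 40.97157509539366
[571.1487466  177.47230696 164.        ]
178 [243.7462725  166.75025725] [326.61380622 246.24911676]
180 [243.88940492 170.01857209] [326.53741852 249.09655132]
182 [244.03178155 173.2690139 ] [326.461435   251.92944765]
foot [571.22479465 176.04429847   8.        ] V at mark [ 11  17 165]
side 178 [229.17850711 230.30110343] [257.73271769 249.75705595]
[247.27830256 297.90900079] foot bbox [(array([222.0304901 , 278.94843607]), array([272.38722806, 318.76059147]))]
side 180 [228.61287923 230.94136351] [257.22159878 250.46921843]
[246.81034402 298.5984397 ] foot bbox [(array([221.51934748, 279.57754457]), array([271.96078874, 319.51958054]))]
side 182 [228.04515314 231.58393169] [256.70858995 251.18408875]
[246.34085923 299.29012724] foot bbox [(array([221.00653095, 280.20861299]), array([271.53296067, 320.2811671 ]))]
```

{"method": "play_rows", "body": {"series": [[-0.002,0,0.013,0,0,0,0.0854],[0,0.02,0,0,0,0,0.0854],[0,0.02,0,0,0,0,0.0854],[0,0,0,0,0,0,0.0854],[0,0,0,0,0,0,0.0854]]}}

```text
clock: 1.6
position: [574.0, 168.7, 189.9]
ee_rot: [-0.006, -0.707, 0.707, 0.005]
contact_force: [-0.4, 0.0, 0.4]
gripper_width: 85.7
```

```bash
python3 -c "
from h import *
st()
w=get_image('wrist');h=cv2.cvtColor(w['color'],cv2.COLOR_RGB2HSV)
m=cv2.inRange(h,(100,100,40),(130,255,255));m[330:]=0
p=max(cv2.findContours(m,0,1)[0],key=cv2.contourArea);q=cv2.convexHull(p)[:,0].astype(float)
print(q.min(0),q.max(0));q=q[q[:,1]>(q[:,1].max()-q[:,0].ptp()/2 if 0 else q[:,1].max()-np.ptp(q[:,0])/2)]
A=np.c_[2*q,np.ones(len(q))];s=np.linalg.lstsq(A,(q**2).sum(1),rcond=None)[0];print(s[:2],plane(w,s[0],s[1],164))
save(w,'4.png')
"
```

```text
t 1.6 pos [574.  168.7 189.9] x [-1.     0.016 -0.   ] y [ 0.    -0.001 -1.   ] j [ 0.56  0.37 -0.12  0.   -1.08 -0.57] F [-0.4  0.   0.4] T [ 0.04 -0.01 -0.01] w 85.7
[245. 208.] [340. 309.]
[293.13143654 261.8567976 ] [571.20294393 175.49648578 164.        ]
```

View pics/4.png

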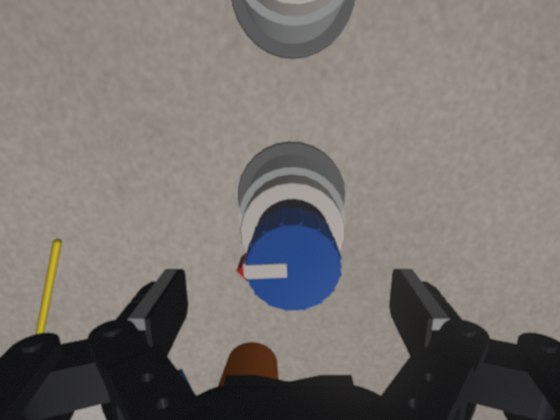

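{"method": "play_rows", "body": {"series": [[0,0,0,0,0,0,0.0854]]}}

```text
clock: 1.75
position: [574.3, 168.5, 190.6]
ee_rot: [0.006, 0.707, -0.707, -0.005]
contact_force: [0.1, -0.0, 0.4]
gripper_width: 85.2
```

{"method": "play_rows", "body": {"series": [[0.0025,0,-0.009,0,0,0,0.0854],[0,0,0,0,0,0,0.0854],[0,0,0,0,0,0,0.0854]]}}

```text
clock: 2.05
position: [572.7, 178.8, 192.8]
ee_rot: [0.007, 0.708, -0.706, -0.004]
contact_force: [0.4, -0.1, -0.3]
gripper_width: 85.2
```

{"method": "play_rows", "body": {"series": [[0,0,0,0,0,0,0.0854]]}}

```text
clock: 2.15
position: [572.7, 179.2, 193.1]
ee_rot: [0.007, 0.708, -0.706, -0.004]
contact_force: [-0.1, 0.0, -0.3]
gripper_width: 85.3
```

{"method": "play_rows", "body": {"series": [[0.0015,0.015,0.001,0,0,0,0.0854],[0,0.015,0,0,0,0,0.0854],[0,0.015,0,0,0,0,0.0854],[0,0.008,0,0,0,0,0.0854],[0,0,0,0,0,0,0.0854],[0,0,0,0,0,0,0.0854]]}}

```text
clock: 2.75
position: [572.5, 179.3, 140.4]
ee_rot: [0.008, 0.708, -0.706, -0.002]
contact_force: [1.0, 1.0, 0.5]
gripper_width: 85.3
```

```bash
python3 -c "
from h import *
st()"
```

```text
t 2.75 pos [572.5 179.3 140.4] x [-1.     0.014 -0.009] y [ 0.009  0.004 -1.   ] j [ 0.57  0.42 -0.19  0.   -0.96 -0.59] F [1.  1.  0.5] T [ 0.01  0.   -0.02] w 85.3
```

{"method": "play_rows", "body": {"series": [[0.0013,0.009,0.001,0,0,-0.009,0.0854],[0,0,0,0,0,0,0.0854],[0,0,0,0,0,0,0.03],[0,0,0,0,0,0,0.03],[0,0,0,0,0,0,0.03],[0,0,0,0,0,0,0.03],[0,0,0,0,0,0,0.03],[0,0,0,0,0,0,0.03]]}}

```text
clock: 3.55
position: [572.0, 178.8, 133.1]
ee_rot: [0.006, 0.709, -0.705, -0.004]
contact_force: [-0.7, 0.2, 0.2]
gripper_width: 50.6
```

```bash
python3 -c "
from h import *
st()"
```

```text
t 3.55 pos [572.  178.8 133.1] x [-1.     0.013 -0.002] y [ 0.002  0.006 -1.   ] j [ 0.57  0.42 -0.19 -0.   -0.95 -0.58] F [-0.7  0.2  0.2] T [-0.02  0.04 -0.04] w 50.6
```

{"method": "play_rows", "body": {"series": [[0,0,0,0,-0.12,0,0.03],[0,0,0,0,-0.12,0,0.03],[0,0,0,0,-0.12,0,0.03],[0,0,0,0,-0.12,0,0.03],[0,0,0,0,-0.1,0,0.03],[0,0,0,0,0,0,0.03],[0,0,0,0,0,0,0.03]]}}

```text
clock: 4.25
position: [572.4, 179.0, 131.7]
ee_rot: [-0.203, 0.679, -0.675, 0.206]
contact_force: [-0.3, -0.6, -1.7]
gripper_width: 50.7
```

```bash
python3 - <<'E'
from h import *
st()
w=get_image("wrist");s=get_image("side")
a=cv2.resize(w["color"][180:420,120:440],(400,300));b=cv2.resize(s["color"][180:300,170:330],(400,300),interpolation=cv2.INTER_CUBIC)
cv2.imwrite("pics/5.png",np.hstack([a,b])[:,:,::-1])
E
```

```text
t 4.25 pos [572.4 179.  131.7] x [-0.833 -0.553 -0.006] y [ 0.003  0.006 -1.   ] j [ 0.57  0.43 -0.19 -0.   -0.95  0.02] F [-0.3 -0.6 -1.7] T [-0.04 -0.1   0.04] w 50.7
```

View pics/5.png

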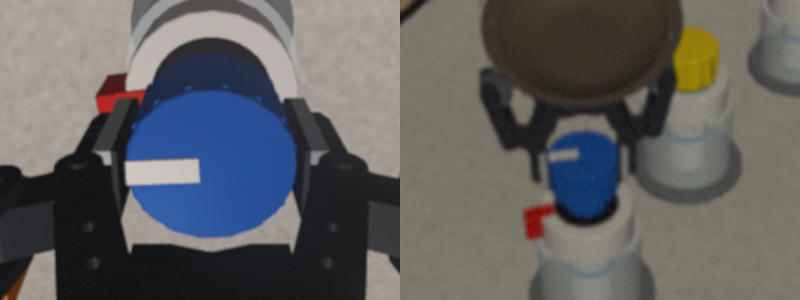

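{"method": "play_rows", "body": {"series": [[0,0,0,0,-0.08,0,0.03],[0,0,0,0,0,0,0.03],[0,0,0,0,0,0,0.08],[0,0,0,0,0,0,0.08],[0,0,0,0,0,0,0.08],[0,0,0,0,0,0,0.08],[0,0,0,0,0,0,0.08],[0,0,0,0,0,0,0.08]]}}

```text
clock: 5.15
position: [573.0, 179.2, 132.8]
ee_rot: [-0.227, 0.671, -0.667, 0.232]
contact_force: [-0.5, -0.2, -0.3]
gripper_width: 80.0
```

```bash
python3 - <<'E'
from h import *
st()
w=get_image("wrist");s=get_image("side")
a=cv2.resize(w["color"][180:420,120:440],(400,300));b=cv2.resize(s["color"][180:300,170:330],(400,300),interpolation=cv2.INTER_CUBIC)
cv2.imwrite("pics/6.png",np.hstack([a,b])[:,:,::-1])
E
```

```text
t 5.15 pos [573.  179.2 132.8] x [-0.789 -0.614 -0.008] y [ 0.004  0.007 -1.   ] j [ 0.57  0.43 -0.19 -0.   -0.95  0.09] F [-0.5 -0.2 -0.3] T [0.01 0.05 0.03] w 80.0
```

View pics/6.png

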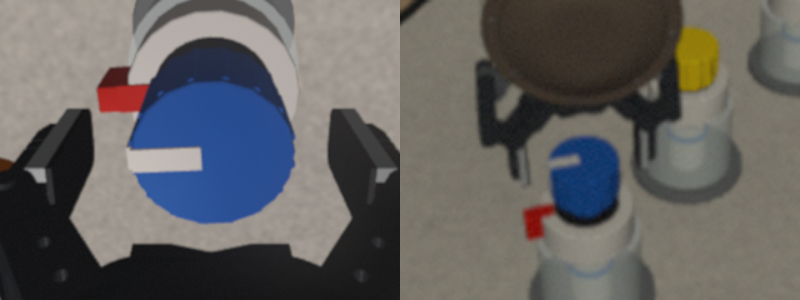

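```bash
cat >> h.py <<'E'
def sink():
    s=get_image("side");h=cv2.cvtColor(s["color"],cv2.COLOR_RGB2HSV)
    m=cv2.inRange(h,(100,110,40),(130,255,255));m[:220]=0;m[:,:215]=0;m[:,275:]=0;m[285:]=0
    ys,xs=np.nonzero(m);print("blue top/bottom/left/right",ys.min(),ys.max(),xs.min(),xs.max())
    for z in(164,157,149):
        P=np.array([proj(s,[571+26*np.cos(t),178.5+26*np.sin(t),z]) for t in np.linspace(0,6.28,90)])
        Q=np.array([proj(s,[571+26*np.cos(t),178.5+26*np.sin(t),z-32]) for t in np.linspace(0,6.28,90)])
        print(" top z",z,"expect",P[:,1].min().round(1),Q[:,1].max().round(1))
E
python3 -c "
from h import *
sink()"
```

```text
blue top/bottom/left/right 235 267 231 256
 top z 164 expect 230.4 262.5
 top z 157 expect 233.2 265.2
 top z 149 expect 236.4 268.2
```

{"method": "play_rows", "body": {"series": [[0,0,0,0,-0.14,0,0.08],[0,0,0,0,-0.14,0,0.08],[0,0,0,0,-0.14,0,0.08],[0,0,0,0,-0.14,0,0.08],[0,0,0,0,-0.14,0,0.08],[0,0,0,0,-0.14,0,0.08],[0,0,0,0,-0.14,0,0.08],[0,0,0,0,-0.14,0,0.08],[0,0,0,0,-0.14,0,0.08],[0,0,0,0,-0.14,0,0.08]]}}

```text
clock: 6.3
position: [572.8, 179.1, 132.4]
ee_rot: [-0.614, 0.346, -0.346, 0.619]
contact_force: [-0.3, -0.0, -0.2]
gripper_width: 79.8
```

{"method": "play_rows", "body": {"series": [[0,0,0,0,-0.14,0,0.08],[0,0,0,0,-0.14,0,0.08],[0,0,0,0,-0.14,0,0.08],[0,0,0,0,-0.14,0,0.08],[0,0,0,0,-0.14,0,0.08],[0,0,0,0,-0.14,0,0.08],[0,0,0,0,-0.1,0,0.08],[0,0,0,0,0,0,0.08],[0,0,0,0,0,0,0.08]]}}

```text
clock: 7.2
position: [572.7, 179.0, 132.1]
ee_rot: [-0.705, 0.015, -0.017, 0.709]
contact_force: [-0.0, -0.3, -0.4]
gripper_width: 80.2
```

```bash
python3 -c "
from h import *
st();sink()"
```

```text
t 7.2 pos [572.7 179.  132.1] x [ 0.999 -0.045  0.003] y [ 0.003  0.006 -1.   ] j [ 0.57  0.43 -0.19 -0.   -0.95  2.53] F [-0.  -0.3 -0.4] T [-0.03  0.07 -0.01] w 80.2
blue top/bottom/left/right 235 267 231 257
 top z 164 expect 230.4 262.5
 top z 157 expect 233.2 265.2
 top z 149 expect 236.4 268.2
```

{"method": "play_rows", "body": {"series": [[-0.0013,0.008,-0.0005,0,0,0,0.08],[0,0,0,0,0,0,0.08],[0,0,0,0,0,0,0.03],[0,0,0,0,0,0,0.03],[0,0,0,0,0,0,0.03],[0,0,0,0,0,0,0.03],[0,0,0,0,0,0,0.03],[0,0,0,0,0,0,0.03]]}}

```text
clock: 8.05
position: [571.5, 178.5, 123.6]
ee_rot: [-0.705, 0.016, -0.018, 0.709]
contact_force: [-0.1, -0.2, -0.4]
gripper_width: 50.6
```

```bash
python3 -c "
from h import *
st();sink()"
```

```text
t 8.05 pos [571.5 178.5 123.6] x [ 0.999 -0.048  0.003] y [ 0.003  0.006 -1.   ] j [ 0.57  0.43 -0.21 -0.   -0.93  2.52] F [-0.1 -0.2 -0.4] T [-0.04  0.01  0.05] w 50.6
blue top/bottom/left/right 235 267 230 253
 top z 164 expect 230.4 262.5
 top z 157 expect 233.2 265.2
 top z 149 expect 236.4 268.2
```

{"method": "play_rows", "body": {"series": [[0,0.0002,0,0,0.13,0,0.03],[0,0.0002,0,0,0.13,0,0.03],[0,0.0002,0,0,0.13,0,0.03],[0,0.0002,0,0,0.13,0,0.03],[0,0.0002,0,0,0.13,0,0.03],[0,0,0,0,0,0,0.03]]}}

```text
clock: 8.7
position: [570.8, 178.9, 122.7]
ee_rot: [-0.659, 0.25, -0.25, 0.664]
contact_force: [0.2, -0.6, 1.2]
gripper_width: 50.7
```

```bash
python3 -c "
from h import *
st();sink()"
```

```text
t 8.7 pos [570.8 178.9 122.7] x [ 0.75  -0.662 -0.002] y [ 0.002  0.006 -1.   ] j [ 0.57  0.43 -0.21 -0.01 -0.92  1.85] F [ 0.2 -0.6  1.2] T [-0.16 -0.05  0.  ] w 50.7
blue top/bottom/left/right 233 267 230 256
 top z 164 expect 230.4 262.5
 top z 157 expect 233.2 265.2
 top z 149 expect 236.4 268.2
```

```bash
python3 - <<'E'
from h import *
s=get_image("side")
b=cv2.resize(s["color"][215:305,190:310],(800,600),interpolation=cv2.INTER_CUBIC)
cv2.imwrite("pics/7.png",b[:,:,::-1])
E
```

```text
(no output)
```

View pics/7.png

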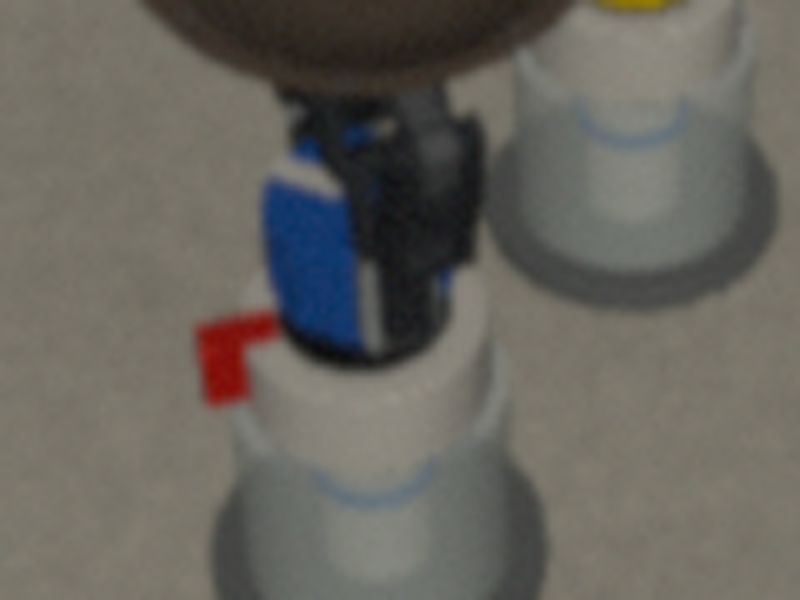

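```bash
cat >> h.py <<'E'
def wb():
    w=get_image("wrist");m=cv2.inRange(cv2.cvtColor(w["color"],cv2.COLOR_RGB2HSV),(100,100,40),(130,255,255))
    k,_,s,c=cv2.connectedComponentsWithStats(m);print("wrist blue bbox x,y,w,h",s[1+s[1:,4].argmax()])
E
python3 - <<'E'
from h import *
wb()
i=cv2.imread("pics/5.png")[:,:400,::-1];m=cv2.inRange(cv2.cvtColor(np.ascontiguousarray(i),cv2.COLOR_RGB2HSV),(100,100,40),(130,255,255))
k,_,s,c=cv2.connectedComponentsWithStats(m);b=s[1+s[1:,4].argmax()];print(b[:4]*.8+[120,180,0,0])
E
```

```text
wrist blue bbox x,y,w,h [  217   218   143   152 14824]
[219.2 222.4 139.2 148. ]
```

{"method": "play_rows", "body": {"series": [[0,0.0002,0,0,0.13,0,0.03],[0,0.0002,0,0,0.13,0,0.03],[0,0.0002,0,0,0.13,0,0.03],[0,0.0002,0,0,0.13,0,0.03],[0,0.0002,0,0,0.13,0,0.03],[0,0.0002,0,0,0.13,0,0.03],[0,0.0002,0,0,0.13,0,0.03],[0,0,0,0,0,0,0.03]]}}

```text
clock: 9.65
position: [570.6, 179.9, 121.6]
ee_rot: [-0.478, 0.521, -0.518, 0.483]
contact_force: [-0.7, -0.5, 0.3]
gripper_width: 50.7
```

```bash
python3 -c "
from h import *
st();sink();wb()"
```

```text
t 9.65 pos [570.6 179.9 121.6] x [-0.078 -0.997 -0.008] y [ 0.003  0.008 -1.   ] j [ 0.57  0.43 -0.21 -0.01 -0.92  0.92] F [-0.7 -0.5  0.3] T [-0.18 -0.07 -0.05] w 50.7
blue top/bottom/left/right 235 266 231 257
 top z 164 expect 230.4 262.5
 top z 157 expect 233.2 265.2
 top z 149 expect 236.4 268.2
wrist blue bbox x,y,w,h [  217   220   143   150 14712]
```

{"method": "play_rows", "body": {"series": [[0,0.0002,0,0,0.13,0,0.03],[0,0.0002,0,0,0.13,0,0.03],[0,0.0002,0,0,0.13,0,0.03],[0,0.0002,0,0,0.13,0,0.03],[0,0.0002,0,0,0.13,0,0.03],[0,0.0002,0,0,0.13,0,0.03],[0,0,0,0,0,0,0.03]]}}

```text
clock: 10.45
position: [571.1, 180.8, 120.7]
ee_rot: [-0.243, 0.666, -0.661, 0.247]
contact_force: [-0.7, -0.3, -0.0]
gripper_width: 50.7
```

{"method": "play_rows", "body": {"series": [[0,0.0002,0,0,0.13,0,0.03],[0,0.0002,0,0,0.13,0,0.03],[0,0.0002,0,0,0.13,0,0.03],[0,0.0002,0,0,0.13,0,0.03],[0,0.0002,0,0,0.13,0,0.03],[0,0.0002,0,0,0.13,0,0.03],[0,0,0,0,0,0,0.03]]}}

```text
clock: 11.15
position: [572.1, 181.0, 119.7]
ee_rot: [0.025, 0.71, -0.704, -0.021]
contact_force: [0.3, 0.3, 0.1]
gripper_width: 50.4
```

```bash
python3 -c "
from h import *
st();sink();wb()"
```

```text
t 11.15 pos [572.1 181.  119.7] x [-0.998  0.065 -0.006] y [ 0.006  0.008 -1.   ] j [ 0.57  0.44 -0.21 -0.   -0.91 -0.64] F [0.3 0.3 0.1] T [-0.09  0.03 -0.06] w 50.4
blue top/bottom/left/right 236 267 229 252
 top z 164 expect 230.4 262.5
 top z 157 expect 233.2 265.2
 top z 149 expect 236.4 268.2
wrist blue bbox x,y,w,h [  218   219   142   151 14753]
```

{"method": "play_rows", "body": {"series": [[0,0.0002,0,0,0.13,0,0.03],[0,0.0002,0,0,0.13,0,0.03],[0,0.0002,0,0,0.13,0,0.03],[0,0.0002,0,0,0.13,0,0.03],[0,0.0002,0,0,0.13,0,0.03],[0,0.0002,0,0,0.13,0,0.03],[0,0.0002,0,0,0.13,0,0.03],[0,0.0002,0,0,0.13,0,0.03],[0,0,0,0,0,0,0.03]]}}

```text
clock: 12.15
position: [573.0, 180.0, 118.3]
ee_rot: [0.372, 0.605, -0.599, -0.37]
contact_force: [-0.1, 0.7, 0.6]
gripper_width: 50.8
```

{"method": "play_rows", "body": {"series": [[0,0.0002,0,0,0.13,0,0.03],[0,0.0002,0,0,0.13,0,0.03],[0,0.0002,0,0,0.13,0,0.03],[0,0.0002,0,0,0.13,0,0.03],[0,0.0002,0,0,0.13,0,0.03],[0,0.0002,0,0,0.13,0,0.03],[0,0.0002,0,0,0.13,0,0.03],[0,0.0002,0,0,0.13,0,0.03],[0,0,0,0,0,0,0.03]]}}

```text
clock: 13.05
position: [572.7, 178.8, 117.0]
ee_rot: [0.619, 0.345, -0.34, -0.619]
contact_force: [1.0, -0.8, 0.4]
gripper_width: 50.4
```

```bash
python3 -c "
from h import *
st();sink();wb()"
```

```text
t 13.05 pos [572.7 178.8 117. ] x [0.531 0.848 0.005] y [ 0.006  0.003 -1.   ] j [ 0.57  0.44 -0.21  0.   -0.91 -2.7 ] F [ 1.  -0.8  0.4] T [-0.05  0.   -0.05] w 50.4
blue top/bottom/left/right 238 268 232 257
 top z 164 expect 230.4 262.5
 top z 157 expect 233.2 265.2
 top z 149 expect 236.4 268.2
wrist blue bbox x,y,w,h [  217   218   143   152 14909]
```

{"method": "play_rows", "body": {"series": [[0,0,0,0,0,0,0.075],[0,0,0,0,0,0,0.075],[0,0,0,0,0,0,0.075],[0,0,0,0,0,0,0.075],[0,0,0,0,0,0,0.075]]}}

```text
clock: 13.65
position: [572.4, 178.9, 116.8]
ee_rot: [-0.617, -0.348, 0.343, 0.617]
contact_force: [0.4, 0.5, -1.2]
gripper_width: 75.1
```

{"method": "play_rows", "body": {"series": [[0,0,0,0,-0.14,0,0.075],[0,0,0,0,-0.14,0,0.075],[0,0,0,0,-0.14,0,0.075],[0,0,0,0,-0.14,0,0.075],[0,0,0,0,-0.14,0,0.075],[0,0,0,0,-0.14,0,0.075],[0,0,0,0,-0.14,0,0.075],[0,0,0,0,-0.14,0,0.075],[0,0,0,0,-0.14,0,0.075],[0,0,0,0,0,0,0.075]]}}

```text
clock: 14.65
position: [572.3, 178.9, 116.7]
ee_rot: [0.278, 0.652, -0.649, -0.276]
contact_force: [0.8, 0.2, -0.4]
gripper_width: 75.1
```

```bash
python3 - <<'E'
from h import *
st()
w=get_image("wrist");s=get_image("side")
a=cv2.resize(w["color"][180:420,120:440],(400,300));b=cv2.resize(s["color"][180:300,170:330],(400,300),interpolation=cv2.INTER_CUBIC)
cv2.imwrite("pics/8.png",np.hstack([a,b])[:,:,::-1])
E
```

```text
t 14.65 pos [572.3 178.9 116.7] x [-0.693  0.721 -0.001] y [ 0.005  0.004 -1.   ] j [ 0.57  0.44 -0.21 -0.   -0.91 -1.38] F [ 0.8  0.2 -0.4] T [0.02 0.02 0.01] w 75.1
```

View pics/8.png

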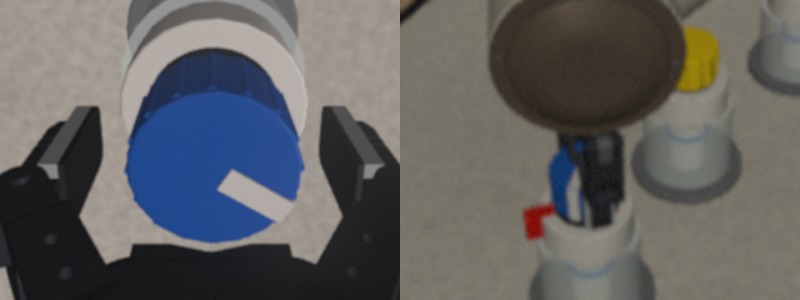

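{"method": "play_rows", "body": {"series": [[0,0,0,0,0,0,0.03],[0,0,0,0,0,0,0.03],[0,0,0,0,0,0,0.03],[0,0,0,0,0,0,0.03],[0,0,0,0,0,0,0.03],[0,0,0,0,0,0,0.03]]}}

```text
clock: 15.35
position: [571.9, 179.2, 117.3]
ee_rot: [0.281, 0.651, -0.648, -0.278]
contact_force: [-0.6, 0.5, 0.7]
gripper_width: 50.4
```

{"method": "play_rows", "body": {"series": [[0,0.0002,0,0,0.135,0,0.03],[0,0.0002,0,0,0.135,0,0.03],[0,0.0002,0,0,0.135,0,0.03],[0,0.0002,0,0,0.135,0,0.03],[0,0.0002,0,0,0.135,0,0.03],[0,0.0002,0,0,0.135,0,0.03],[0,0.0002,0,0,0.135,0,0.03],[0,0.0002,0,0,0.135,0,0.03],[0,0,0,0,0,0,0.03],[0,0,0,0,0,0,0.03]]}}

```text
clock: 16.35
position: [571.4, 179.3, 115.8]
ee_rot: [0.582, 0.403, -0.4, -0.582]
contact_force: [-0.7, 0.9, 0.4]
gripper_width: 50.8
```

```bash
python3 - <<'E'
from h import *
st();sink();wb()
w=get_image("wrist");s=get_image("side");c=get_image("scene")
a=cv2.resize(w["color"][180:420,120:440],(400,300));b=cv2.resize(s["color"][180:300,170:330],(400,300),interpolation=cv2.INTER_CUBIC)
d=np.hstack([cv2.resize(i["color"],(400,300)) for i in(c,s)])
cv2.imwrite("pics/9.png",np.vstack([np.hstack([a,b]),d])[:,:,::-1])
E
```

```text
t 16.35 pos [571.4 179.3 115.8] x [0.354 0.935 0.003] y [ 0.003  0.002 -1.   ] j [ 0.57  0.44 -0.21  0.   -0.91 -2.51] F [-0.7  0.9  0.4] T [-0.04  0.2  -0.04] w 50.8
blue top/bottom/left/right 238 269 235 257
 top z 164 expect 230.4 262.5
 top z 157 expect 233.2 265.2
 top z 149 expect 236.4 268.2
wrist blue bbox x,y,w,h [  219   220   141   153 15357]
```

View pics/9.png

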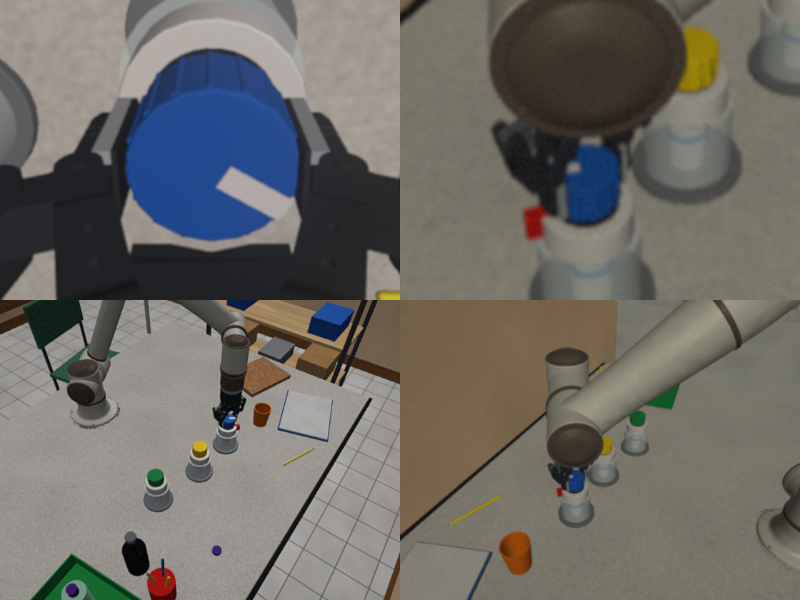

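{"method": "play_rows", "body": {"series": [[0,0,0,0,0,0,0.03],[0,0,0,0,0,0,0.03],[0,0,0,0,0,0,0.03]]}}

```text
clock: 16.9
position: [571.4, 179.3, 115.8]
ee_rot: [0.582, 0.403, -0.4, -0.582]
contact_force: [-0.3, 1.5, 0.9]
gripper_width: 51.0
```

```bash
python3 -c "
from h import *
st();print(job_done())"
```

```text
t 16.9 pos [571.4 179.3 115.8] x [0.355 0.935 0.003] y [ 0.003  0.002 -1.   ] j [ 0.57  0.44 -0.21 -0.   -0.91 -2.51] F [-0.3  1.5  0.9] T [-0.05  0.21 -0.04] w 51.0
the job is handed in; nothing more can be done
None
```

I turned the blue cap back about 0.67 rad until its white mark met the red mark, then opened the fingers so it could drop into the thread. I then screwed it clockwise about 6.35 rad with one regrip. I handed the job in at 16.9 s with the gripper still closed on the cap; no verdict came back.

- **Marks:** in the last picture the white mark points to about 40° and the red mark to about 41°, so they meet.
- **Sink:** the gripper followed the cap down about 8 mm over the clockwise turn, and wrist forces stayed within about 2 N. The side view fits a total sink of about 15 mm.
- **Grip and bystanders:** the fingers stand at 51 mm, and the arm was at rest. In the last scene and side pictures the bystanders look unmoved and upright; I judged this by eye, and the flask shows only in the scene view.
- **Weakest check:** the pictures were less clear on the 7 mm drop itself. The top of the knob moved 3 pixels in the side view, as expected, but its lower edge moved only about 1. The knob's size in the wrist view fitted a drop only roughly.

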